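Level the confectioner's pouring slab with its screw foot

ROBOT

A 7-joint arm with a two-finger parallel gripper is mounted at the origin on a cart in front of the work surface, level with it; the furniture and walls round the work are solid. World frame = base frame: x ahead of the robot, y to its left, z up, the work surface at z = 0. Lengths are in m, angles in rad, forces in N, time in s.
With the tool pointing down it reaches from about 0.35 to 0.775 m from the base axis. Payload 3.1 kg.
Tool frame: the origin (TCP) lies midway between the tips of the shut fingers; the grasp point (between the pads) lies 19 mm behind it; z points along the fingers, y is the line along which they close (so a half turn about z gives the same grasp; the last joint's range is limited). The gripper opens to 85 mm and grips with 20 to 120 N. Pads are 22 mm wide; open, the fingers measure 114 mm over their backs; the gripper's body (76 mm by 85 mm) begins 54 mm behind the grasp point. The pads swing forward as they close: fully open they stand 13 mm farther back than shut.
Start: joints at [1.251, 0.311, 0.014, 1.512, -0.004, 1.319, -0.027], TCP at [0.151, -0.529, 0.231] pointing down, gripper open.
Joint ranges: [-2.7, 2.7], [-0.3, 1.91], [-1.27, 1.3], [0.12, 2.57], [-1.44, 4.58], [0.2, 2.03], [-3.05, 3.05]. Speed limits (rad/s): [2.79, 2.79, 3.14, 3.14, 3.14, 3.14, 3.14].

INTERFACE

Orientations are given as a rotation vector (axis times angle).
In Python, from plant import bot, readout, cams gives the robot as it stands. The module is installed in compiled form; this text tells all that it offers. Calls block until the motion is done:
- bot.goto(position, orientation): joint-space move of the TCP to a pose.
- bot.movel(position, rotation=None, max_speed=0.15): straight line of the TCP; rotation=None keeps the orientation; max_speed is the mean speed in m/s.
- bot.movej(angles): joint-space move.
- bot.move_gripper(opening, grip_force=None): finger opening in m; grip_force is the grip in N (None keeps the last); returns when the fingers have stopped.
- bot.hold(seconds).
- bot.ik(position, orientation): joint angles nearest the present ones, or None.
- readout.sense(): the state.
- cams.grab_frame(name): name is "scene" or "side" or "wrist"; returns a dict with "frame" (420x560x3 uint8, blue, green, red), "fx", "fy", "cx", "cy" (pixels), "world_to_cam" (4x4, takes a point from world to camera coordinates). Camera axes: x right, y up, looking along -z (the intrinsics and any distortion apply to the point x, -y, -z); pixel columns grow to the right and rows downward; lengths in m; the calibration is good to about 2 mm. A picture is of the moment at which its call begins. There is no depth.
A pose or a line that the arm cannot do raises bot.IKError and nothing moves.
- bot.job_done(): hands the job in; it is judged then, once.
The state is a dict: "time": time; "joint_positions": joint angles; "qd": joint speeds; "tau": joint torques, N m; "eef_pos": TCP position; "orientation": TCP orientation; "contact_force": force on the tool from outside, world axes, zero at the start; "wrist_torque": the same for the moment, N m; "finger_gap": finger opening in m; "finger_force": force on a finger pad.
Only numpy, scipy, OpenCV 4.12 (cv2) and the standard library are available. Lean on these libraries where they do the work, as an engineer would, in place of code of your own. Each camera call takes 0.05 s, during which the arm holds its last target. There are 200 camera calls.

TASK

The marble pouring slab has to be level before caramel is poured on it: lay the spirit level on the marble lengthwise, so that it points towards the knob, and let go of it. Then turn the knob of the levelling foot until the bubble stands in the middle between its two lines. Last, press the level down on the marble with about 10 N and finish the program while still pressing, bubble centred, so that I can tighten the lock nut; leave the tumbler, the shaker, the espresso cup and the dough scraper standing where they are.

Things in the scene. Friction and masses are not known exactly. Their poses are not given: they have to be found in the camera images.
- level: Spirit level: straight plain metal bar with black rubber end caps, 220 x 24 x 38 mm (long, thick, high), 0.34 kg, loose, standing on its base on the counter at the start. Origin: centre of its underside; x lengthwise, z up. A clear vial is let into the top of its +x half; middle and -x half of the top are plain metal. Grasp it across its 24 mm. It may lie either way round.
- level_top (a point): Middle of the level's top face, 38 mm above its underside: the place to press. Axes as the level's.
- vial_mid (a point): Middle of the vial, 58 mm from the level's middle along its +x, 29 mm above its underside. The vial is 58 mm long, 15 mm thick, with two black lines 21 mm apart, one to each side of this point.
- bubble (a joint): Place (m) of the pale bubble, 16 mm long, along the vial, from the vial's middle along the level's own +x: 0 is centred, the ends of its travel are +-0.0165. As in any spirit level the bubble goes to the higher end, 1.6 mm per mrad of slope. It needs about 1 s to settle after the level or slab has moved.
- slab: White marble slab, 170 x 300 x 20 mm (its x, y, z), on three feet; its upper face is about 52 mm above the counter, 48 at least. It tilts by less than half a degree about two fixed feet under its +y end; from its -y end a dark steel bracket runs out to the screw foot. y is lengthwise, z square to the face. Origin: at the counter's height between the two fixed feet.
- slab_mid (a point): Middle of the slab's upper face. Axes as the slab's: y lengthwise, away from the knob.
- knob: Black fluted round knob on the levelling screw, on the slab's long centre line, 185 mm from the slab's middle along its -y. 45 mm thick, 64 to 94 mm above the counter at all times. Turns about the upright axis against 0.1 N m of friction and stays where it is left. Origin: on its axis, at the counter's height.
- knob_grip (a point): Point on the knob's axis, 79 mm above the counter, to grip from above at any yaw. Right-hand thread, 6 mm a turn: clockwise from above raises this end of the slab; 1 rad of turn shifts the bubble by 4.85 mm. At the start this end is too low by 1.3 to 2.8 rad of turn, always to be made up clockwise.
- tumbler: Clear drinking glass, 79 mm wide, 87 mm high, bystander. Origin: centre of its underside.
- shaker: Glass shaker with a grey cap, 44 mm wide, 90 mm high, bystander. Origin: centre of its underside.
- cup: Empty white espresso cup with a handle, 63 x 88 x 53 mm, bystander. Origin: centre of its underside.
- scraper: Steel dough scraper with a wooden grip, lying flat, 134 x 142 x 14 mm, bystander. Origin: centre of its underside.

How it is judged:
By the outcome, as a careful person would: the job done as asked, in the order asked, and still so for the second after the job is handed in, while the arm keeps its last pose, push and grip.
It also fails if it takes over 67 s, if anything falls off the work surface, if the arm or the gripper's body presses on something with over 40 N, if the wrist force passes 120 N, or if a joint passes its speed limit or range.

## Working session

There is one attempt and no reset: what is moved stays moved. The work goes in short steps, each a Python script; the robot and the scene stay as the last script left them, time stands still between calls to the robot, and variables do not carry over. Pictures are saved under pics/ and viewed, at most 10 in all, crops included, and the job is handed in when it is done.

```bash
mkdir -p pics; cat > h.py <<'E'
import numpy as np, cv2
from plant import bot, readout, cams
def snap(n,f):
    d=cams.grab_frame(n); cv2.imwrite('pics/'+f,d['frame']); return d
def ray(d,u,v):
    W=np.array(d['world_to_cam']);R=W[:3,:3];t=W[:3,3]
    c=np.array([(u-d['cx'])/d['fx'],-(v-d['cy'])/d['fy'],-1.]); return -R.T@t, R.T@c
def onz(d,u,v,z):
    o,r=ray(d,u,v); return o+r*(z-o[2])/r[2]
def proj(d,p):
    W=np.array(d['world_to_cam']);c=W[:3,:3]@np.array(p)+W[:3,3]
    return np.array([d['cx']+d['fx']*c[0]/-c[2], d['cy']-d['fy']*c[1]/-c[2]])
E
python3 - <<'E'
from h import *
import pickle
D={n:snap(n,n+'0.png') for n in('scene','side','wrist')}
pickle.dump(D,open('d0.pkl','wb'))
for n in D: print(n,D[n]['fx'],D[n]['cx'],[k for k in D[n]],ray(D[n],280,210))
print(readout.sense())
cv2.imwrite('pics/ab.png',np.vstack([np.hstack([cv2.resize(D[n]['frame'],(400,300)) for n in ('wrist','wrist')])]))
E
```

```text
scene 502.62669100966053 277.25123754587736 ['frame', 'fx', 'fy', 'cx', 'cy', 'world_to_cam'] (array([-0.07459586,  0.62744841,  1.02869866]), array([ 0.46968081, -0.50662942, -0.72304371]))
side 545.4932809243033 275.7623561353936 ['frame', 'fx', 'fy', 'cx', 'cy', 'world_to_cam'] (array([1.97169239e-04, 1.12815837e+00, 1.07565750e+00]), array([ 0.33162791, -0.70909048, -0.62231343]))
wrist 368.25127592434376 284.94418190420754 ['frame', 'fx', 'fy', 'cx', 'cy', 'world_to_cam'] (array([ 0.21708544, -0.50920838,  0.37227105]), array([-0.25876226, -0.05699292, -0.96438512]))
{'time': 0.15, 'joint_positions': array([ 1.25131472,  0.3115416 ,  0.01401546,  1.51266904, -0.00434777,
        1.31922104, -0.02723538]), 'qd': array([-7.48491689e-04, -1.55756770e-03, -6.64278843e-04, -4.08118246e-03,
       -9.02029468e-05,  3.13793102e-04,  1.13401028e-03]), 'tau': array([-4.36650328e-05, -3.80273151e+01,  1.46058337e-01, -2.30848324e+01,
        1.24181405e-02,  9.71169298e-03, -3.36332494e-05]), 'eef_pos': array([ 0.15065866, -0.52838988,  0.23047886]), 'orientation': array([-3.10958059e+00, -4.34744430e-01,  6.04165196e-04]), 'contact_force': array([-0.20244124, -0.36875073, -0.31453919]), 'wrist_torque': array([ 0.0115198 , -0.01561919, -0.02847051]), 'finger_force': 0.0, 'finger_gap': 0.08500894960917536}
```

View pics/scene0.png

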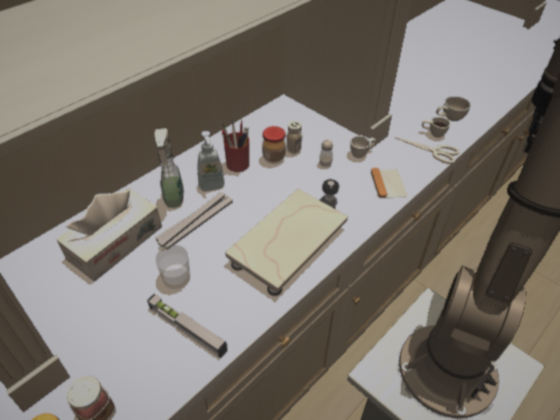

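View pics/side0.png

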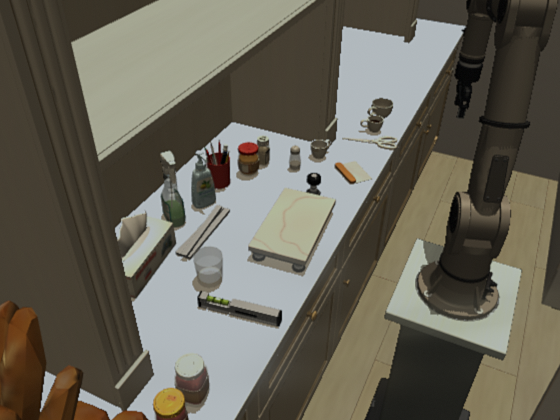

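The scene view shows the level at (150,302)–(224,350) with the green vial at its left end, the slab at (228–347, 192–290), the knob at about (330,187) and the tumbler at (173,265). The side view shows the level at (198,298)–(281,318), the slab at (250–335, 190–268) and the knob at (314,180).

```bash
python3 - <<'E'
from h import *
import pickle
D=pickle.load(open('d0.pkl','rb'))
P={'scene':dict(level=[(150,300),(224,350)],slab=[(294,192),(347,213),(276,285),(229,246)],knob=[(331,184)],tumbler=[(174,250)],cup=[(361,150)],shaker=[(327,143)],scr=[(390,182)]),
'side':dict(level=[(199,297),(281,315)],slab=[(283,189),(335,196),(306,262),(251,246)],knob=[(314,177)],tumbler=[(208,252)],cup=[(319,146)],shaker=[(295,148)],scr=[(355,172)])}
Z=dict(level=.038,slab=.052,knob=.09,tumbler=.087,cup=.05,shaker=.09,scr=.007)
for n in P:
  d=D[n]
  for k in P[n]: print(n,k,[onz(d,*p,Z[k])[:2].round(3).tolist() for p in P[n][k]])
  # slab mask: yellowish (R-B large)
  f=d['frame'].astype(int); hsv=cv2.cvtColor(d['frame'],cv2.COLOR_BGR2HSV)
  for k,c in (('counter',(250,330)),('slab',(300,222)),('level',(198,330)),('level2',(230,305))): print(k,d['frame'][c[1],c[0]])
a=D['scene']['frame'][140:370,130:360];b=D['side']['frame'][140:340,180:380]
cv2.imwrite('pics/c1.png',np.hstack([cv2.resize(a,(400,400),interpolation=2),cv2.resize(b,(400,400),interpolation=2)]))
E
```

```text
scene level [[0.584, 0.353], [0.367, 0.318]]
scene slab [[0.58, -0.134], [0.424, -0.175], [0.398, 0.126], [0.565, 0.123]]
scene knob [[0.504, -0.198]]
scene tumbler [[0.627, 0.242]]
scene cup [[0.56, -0.415]]
scene shaker [[0.626, -0.327]]
scene scr [[0.435, -0.402]]
counter [187 183 184]
slab [159 183 187]
level [149 159 169]
level2 [189 185 185]
side level [[0.585, 0.358], [0.372, 0.319]]
side slab [[0.583, -0.139], [0.422, -0.178], [0.386, 0.134], [0.549, 0.143]]
side knob [[0.501, -0.193]]
side tumbler [[0.621, 0.248]]
side cup [[0.58, -0.431]]
side shaker [[0.625, -0.322]]
side scr [[0.428, -0.395]]
counter [188 184 176]
slab [149 176 177]
level [189 184 177]
level2 [102 111 114]
```

View pics/c1.png

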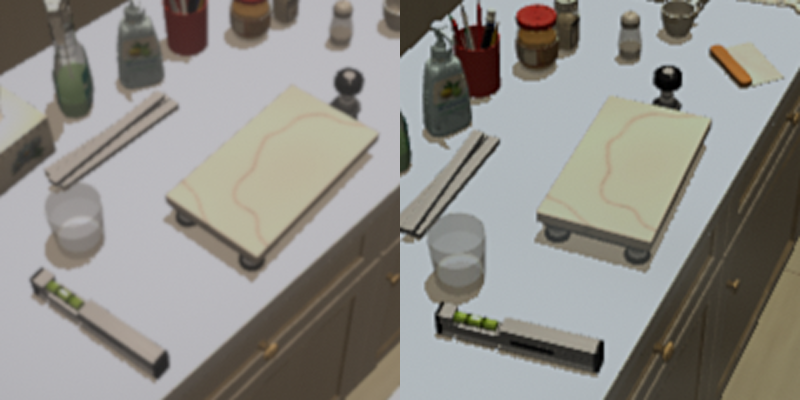

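The crops show the level's vial at its far end (+x world) and all parts standing free. Next come the mask-based fits.

```bash
python3 - <<'E'
from h import *
import pickle
D=pickle.load(open('d0.pkl','rb'))
def fit(d,m,z,hull=True):
    n,l,s,c=cv2.connectedComponentsWithStats(m.astype(np.uint8)); 
    i=1+np.argmax(s[1:,4]); cs,_=cv2.findContours((l==i).astype(np.uint8),0,cv2.CHAIN_APPROX_NONE)
    c=max(cs,key=len)[:,0]; w=np.array([onz(d,u,v,z)[:2] for u,v in c],np.float32)*1000
    r=cv2.minAreaRect(w); print('  ',s[i],np.round(r[0],1),np.round(r[1],1),round(r[2],1)); return c
def box(m,x0,y0,x1,y1):
    o=np.zeros_like(m);o[y0:y1,x0:x1]=m[y0:y1,x0:x1];return o
lb={'scene':(140,285,235,360),'side':(190,285,290,330)}
sb={'scene':(215,180,360,300),'side':(240,180,345,275)}
kb={'scene':(315,172,345,198),'side':(303,168,325,190)}
for n in('scene','side'):
    d=D[n];f=d['frame'].astype(int);B,G,R=f[...,0],f[...,1],f[...,2]
    print(n,'slab');fit(d,box((R-B>12)&(R>165),*sb[n]),.052)
    fit(d,box((R-B>18)&(R>160),*sb[n]),.052)
    print(' level green');g=box((G-B>40),*lb[n]);fit(d,g,.03)
    print(' level all');fit(d,box((R<175),*lb[n]),.02)
    print(' knob');fit(d,box(R<60,*kb[n]),.085)
for yaw in np.deg2rad([-170,-90,-80,0,10,90,100,180]):
    from scipy.spatial.transform import Rotation as Ro
    o=(Ro.from_euler('z',yaw)*Ro.from_euler('x',np.pi)).as_rotvec()
    for p in ([.475,.336,.1],[.49,-.02,.1],[.503,-.2,.1]):
        q=bot.ik(p,o); print(round(np.degrees(yaw)),p,None if q is None else np.round(q,2))
# annotate edge crops at 4x of level & slab in scene
E
```

```text
scene slab
   [ 226  189  121   98 5667] [488.  -12.8] [167.1 296.6] 5.0
   [ 226  189  121   98 5634] [487.5 -11.8] [167.1 295.2] 4.9
 level green
   [157 302  20  14  66] [543.8 338.6] [52.6 10.5] 9.3
 level all
   [ 146  293   83   67 1816] [485.7 333.6] [243.7  48.2] 8.8
 knob
   [323 182  15  13 110] [ 498.3 -187.8] [38.2 46. ] 37.0
side slab
   [ 249  188   86   72 3614] [487.6 -10.6] [166.4 293.3] 4.9
   [ 249  188   86   73 3606] [487.   -9.7] [165.9 292.9] 4.9
 level green
   [207 296  22   9  84] [543.5 339.5] [57.6 14.2] 8.8
 level all
   [ 192  285   91   44 1844] [500.6 321.8] [262.8  94.3] 8.2
 knob
   [307 173  14  17 142] [ 497.5 -179.5] [40.9 87.3] 22.3
-170 [0.475, 0.336, 0.1] [-0.05  0.65 -0.9   1.58  0.54  1.18  0.68]
-170 [0.49, -0.02, 0.1] [ 0.68  0.45 -0.87  1.83  0.4   1.04  1.4 ]
-170 [0.503, -0.2, 0.1] [ 0.83  0.49 -0.65  1.7   0.33  1.06  1.81]
-90 [0.475, 0.336, 0.1] [ 0.03  0.73 -1.08  1.58  0.67  1.24  1.98]
-90 [0.49, -0.02, 0.1] [-0.83  0.52  1.13  1.89 -0.53  1.08 -2.63]
-90 [0.503, -0.2, 0.1] [ 0.38  0.4  -0.05  1.72  0.02  1.02 -2.81]
-80 [0.475, 0.
[... 485 characters left out ...]
 -0.61  1.84  0.25  1.   -1.62]
10 [0.503, -0.2, 0.1] [ 0.59  0.43 -0.32  1.71  0.15  1.03 -1.18]
90 [0.475, 0.336, 0.1] [-0.03  0.67 -0.94  1.58  0.57  1.19 -1.09]
90 [0.49, -0.02, 0.1] [ 0.55  0.39 -0.69  1.84  0.29  1.01 -0.26]
90 [0.503, -0.2, 0.1] [ 0.75  0.46 -0.54  1.71  0.27  1.05  0.12]
100 [0.475, 0.336, 0.1] [-0.03  0.67 -0.94  1.58  0.57  1.19 -0.91]
100 [0.49, -0.02, 0.1] [ 0.56  0.4  -0.7   1.84  0.3   1.01 -0.09]
100 [0.503, -0.2, 0.1] [ 0.77  0.47 -0.57  1.71  0.29  1.05  0.28]
180 [0.475, 0.336, 0.1] [-0.05  0.65 -0.91  1.58  0.54  1.18  0.5 ]
180 [0.49, -0.02, 0.1] [ 0.65  0.43 -0.82  1.84  0.37  1.03  1.25]
180 [0.503, -0.2, 0.1] [ 0.81  0.48 -0.62  1.7   0.31  1.06  1.65]
```

```bash
cat >> h.py <<'E'
from scipy.spatial.transform import Rotation as Ro
def ori(deg): return (Ro.from_euler('z',deg,degrees=True)*Ro.from_euler('x',np.pi)).as_rotvec()
E
python3 - <<'E'
from h import *
bot.goto([.42,-.1,.26],ori(9)); print(readout.sense()['time'])
bot.goto([.48,.333,.2],ori(9)); bot.hold(.2)
d=snap('wrist','w1.png'); import pickle; pickle.dump(d,open('w1.pkl','wb'))
s=readout.sense();print(s['time'],s['eef_pos'],s['joint_positions'])
f=d['frame'].astype(int)
m=((f[...,1]-f[...,0])>40)&(f[...,1]-f[...,2]>5)
v,u=np.nonzero(m); print(len(u),u.mean(),v.mean(),onz(d,u.mean(),v.mean(),.03), u.min(),u.max(),v.min(),v.max())
E
```

```text
1.9917
3.8583 [0.48064739 0.33207855 0.20016123] [-0.00413744  0.58202429 -0.99022607  1.43919108  0.4879498   1.38041469
 -2.42479414]
856 286.72546728971963 120.69392523364486 [0.5399784  0.34001101 0.03      ] 280 294 86 157
```

View pics/w1.png

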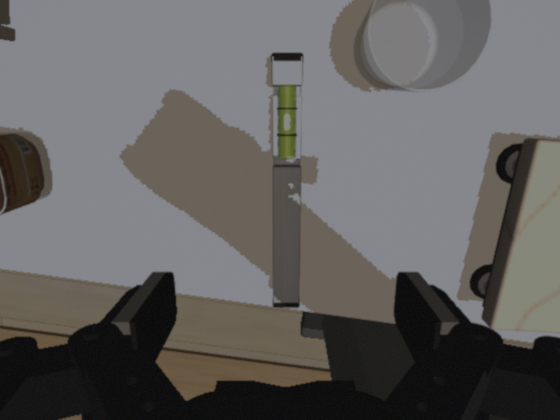

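The wrist view shows the level upright at column 287, with ends at rows 53 and 305, and the vial lines at rows 108 and 135. It lies between the fingers.

```bash
python3 - <<'E'
from h import *
import pickle
d=pickle.load(open('w1.pkl','rb'))
a=onz(d,287.5,54,.038);b=onz(d,287,305,.038);v=onz(d,287,121.5,.03)
e=a-b;yaw=np.degrees(np.arctan2(e[1],e[0]))
u=e/np.linalg.norm(e);mid=(a+b)/2
print(a,b,np.linalg.norm(e),yaw,mid,v-.058*u)
mid=(mid+v-.058*u)/2
m=mid[:2]
t0=readout.sense()['time']
bot.goto([*m,.11],ori(yaw)); bot.movel([*m,.008],max_speed=.12)
bot.move_gripper(.015,40)
s=readout.sense();print(s['finger_gap'],s['finger_force'],s['contact_force'],s['eef_pos'],s['time']-t0)
bot.movel([*m,.16],max_speed=.15)
bot.goto([.4875,-.012,.16],ori(94.9)); bot.hold(.2)
s=readout.sense();print(s['finger_gap'],s['contact_force'],s['eef_pos'],s['time'])
w=snap('wrist','w2.png');pickle.dump(w,open('w2.pkl','wb'))
E
```

```text
[0.58921302 0.34715487 0.038     ] [0.37709013 0.31430881 0.038     ] 0.21465084663858544 8.802032868588563 [0.48315158 0.33073184 0.038     ] [0.48206001 0.33081299 0.03      ]
0.023271970983372383 40.81892788410187 [-0.09017025  0.71910231  1.66295889] [0.4827596  0.33104115 0.00828464] 2.0417000000000005
0.023257749558499602 [ 0.23645857 -0.16140078 -3.29485298] [ 0.48762623 -0.01139134  0.1600675 ] 9.125
```

View pics/w2.png

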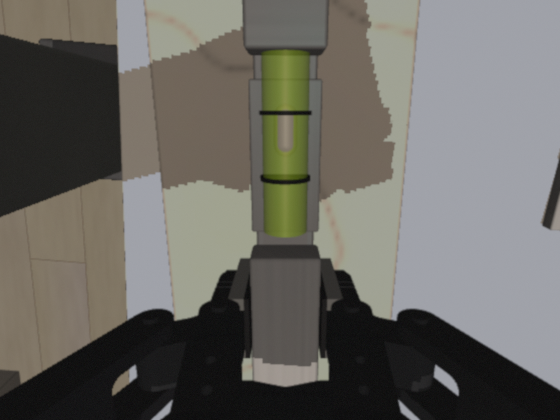

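The level is held square, centred on the slab, with the vial lines at rows 113 and 179 of column 286. Now the guarded placing.

```bash
cat >> h.py <<'E'
def bubble(d, save=None):
    # rows in wrist image of lines and bubble along the vial; returns bubble offset mm (+ = image up)
    f=d['frame'].astype(int);g=((f[...,1]-f[...,0])>45)&(f[...,1]>f[...,2])
    n,l,s,c=cv2.connectedComponentsWithStats(cv2.dilate(g.astype(np.uint8),np.ones((9,9))))
    i=1+np.argmax(s[1:,4]); x,y,w,h=s[i][:4]; cx=int(x+w/2)
    return x,y,w,h,cx
E
python3 - <<'E'
from h import *
import pickle
p=np.array([.4875,-.012])
bot.movel([*p,.068],max_speed=.1); bot.hold(.15)
z=.068
while z>.054:
    fz=readout.sense()['contact_force'][2]
    if fz>-.5: break
    z-=.001; bot.movel([*p,z],max_speed=.03)
print('z',z,readout.sense()['contact_force'])
bot.move_gripper(.085); bot.hold(.1)
s=readout.sense();print(s['eef_pos'],s['time'])
bot.movel([*p,z+.06],max_speed=.15); bot.hold(.9)
w=snap('wrist','w3.png');pickle.dump(w,open('w3.pkl','wb'));print(bubble(w),readout.sense()['time'])
E
```

```text
z 0.059 [-0.37928869 -1.04261858  1.89558151]
[ 0.48749242 -0.01201781  0.05899539] 13.3667
(np.int32(268), np.int32(67), np.int32(35), np.int32(133), 285) 14.8667
```

View pics/w3.png

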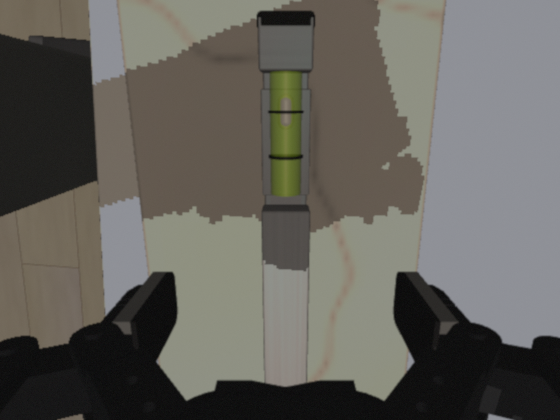

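The level stands free on the slab. The vial lines are at rows ~112 and ~156, and the bubble is at about row 111 on the +y side. Now to measure it and turn the knob.

```bash
cat >> h.py <<'E'
def bub(d):
    """bubble offset along level +x (image up), mm, from the column profile through the vial"""
    x,y,w,h,cx=bubble(d); f=d['frame'].astype(float)
    p=f[y+4:y+h-4,cx-3:cx+4].mean(1); G=p[:,1];pale=p[:,0]
    q=f[y+4:y+h-4,list(range(cx-11,cx-6))+list(range(cx+7,cx+12))].mean(1)[:,1]
    r=np.arange(len(G))+y+4
    # lines: two deepest minima of side-column green
    i=int(np.argmin(q)); qq=q.copy(); qq[max(0,i-8):i+9]=999; j=int(np.argmin(qq))
    cen=lambda k:np.average(r[k-3:k+4],weights=(q[max(0,k-6):k+7].max()-q[k-3:k+4])**2)
    a,b=sorted((cen(i),cen(j))); m=pale>(pale.max()+np.median(pale))/2; rows=r[m]
    px=(b-a)/21; return a,b,rows.min(),rows.max(),((a+b)/2-(rows.min()+rows.max())/2)/px
E
python3 - <<'E'
from h import *
import pickle
w=pickle.load(open('w3.pkl','rb')); o=bub(w); print(o)
if not (6<o[4]<14.5): raise SystemExit
turn=np.degrees(o[4]/4.85); print('turn deg',turn)
k=np.array([.5035,-.196]); y0=60
bot.movel([.4875,-.012,.17],max_speed=.2)
bot.goto([*k,.16],ori(y0)); bot.movel([*k,.062],max_speed=.12)
print(readout.sense()['contact_force'])
bot.move_gripper(.03,50)
s=readout.sense();print(s['finger_gap'],s['finger_force'],s['contact_force'],s['eef_pos'],s['time'])
n=int(np.ceil(turn/15))
for a in np.linspace(0,turn,n+1)[1:]:
    bot.goto([*k,.062],ori(y0-a)); s=readout.sense()
    print(round(a),s['contact_force'].round(1),s['wrist_torque'].round(2),round(s['finger_gap'],4),s['time'])
    if np.linalg.norm(s['contact_force'])>40: break
snap('scene','s4.png')
E
```

```text
(np.float64(111.62322481428293), np.float64(157.31829904869878), np.int64(98), np.int64(124), np.float64(10.786414264977488))
turn deg 127.4259821573023
[ 0.67110638 -0.28031285  1.28821127]
0.04330635973040784 50.71176802665036 [-4.51112896  1.21443485  6.31149604] [ 0.50245794 -0.19538488  0.06284372] 17.475
14 [-3.8  2.   6.7] [ 0.28  0.86 -0.05] 0.0437 17.7917
28 [-3.4  1.7  6.2] [ 0.26  0.79 -0.07] 0.0436 18.1167
42 [-3.   0.3  6.1] [ 0.28  0.72 -0.08] 0.0438 18.4417
57 [-3.1  0.3  6.2] [ 0.24  0.68 -0.02] 0.0436 18.7667
71 [-3.5  0.1  5.1] [ 0.25  0.59 -0.11] 0.0436 19.0917
85 [-2.9 -0.9  5.7] [ 0.22  0.59 -0.13] 0.0435 19.4167
99 [-4.2 -0.1  6.4] [ 0.1   0.57 -0.03] 0.0434 19.7417
113 [-4.  -0.5  6. ] [ 0.05  0.6  -0.12] 0.044 20.0667
127 [-5.3 -1.6  5.8] [-0.02  0.65 -0.14] 0.0435 20.3917
```

```bash
python3 - <<'E'
from h import *
import pickle
k=np.array([.5035,-.196])
bot.hold(.3); bot.move_gripper(.085); bot.movel([*k,.17],max_speed=.2)
bot.goto([.4875,-.012,.15],ori(94.9)); bot.movel([.4875,-.012,.119]); bot.hold(.9)
w=snap('wrist','w5.png');pickle.dump(w,open('w5.pkl','wb'));print(bub(w),readout.sense()['time'])
cv2.imwrite('pics/w5c.png',cv2.resize(w['frame'][:230,200:370],None,fx=2.5,fy=2.5))
E
```

```text
(np.float64(110.23296782253523), np.float64(156.23649197012924), np.int64(122), np.int64(147), np.float64(-0.5775790587646296)) 25.2
```

View pics/w5c.png

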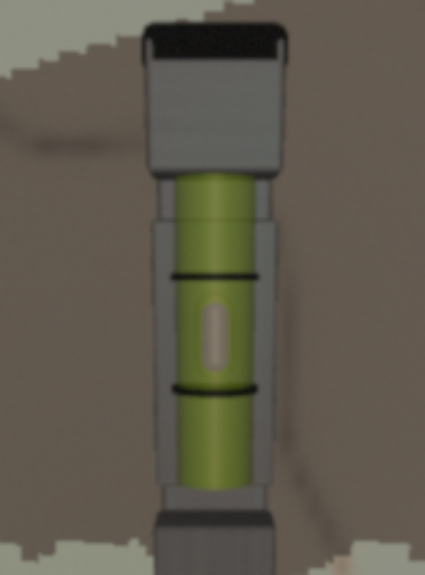

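The bubble lies well between the lines: bubble centre at row 336, lines at 276 and 390 in the crop, so about −0.5 mm off. Now to press.

```bash
python3 - <<'E'
from h import *
import pickle
p=[.4875,-.012]
bot.move_gripper(0.0,40); bot.movel([*p,.098],max_speed=.08); bot.hold(.4)
F=lambda:np.mean([(bot.hold(.03),readout.sense()['contact_force'])[1] for _ in range(4)],0)
f0=F(); print('free',f0); z=.098
for i in range(80):
    f=F() if i else f0
    e=10-(f[2]-f0[2])
    if abs(e)<.7: break
    z-=(.0015 if e>9.3 and z>.0915 else np.clip(e*.00008,-.0005,.0005)); bot.movel([*p,z],max_speed=.03)
print(i,z,f,readout.sense()['time'])
bot.hold(1.2); print(F())
w=snap('wrist','w6.png');pickle.dump(w,open('w6.pkl','wb'));print(bub(w),readout.sense()['time'])
E
```

```text
free [ 0.2993963  -0.01759427 -0.51950682]
11 0.0891178352855924 [-2.7540745  -0.26314603  8.94624484] 31.125
[-2.67143132 -0.63303097  8.92996407]
(np.float64(110.73107694305189), np.float64(165.65510244353135), np.int64(124), np.int64(154), np.float64(-0.30851920059515564)) 32.5083
```

View pics/w6.png

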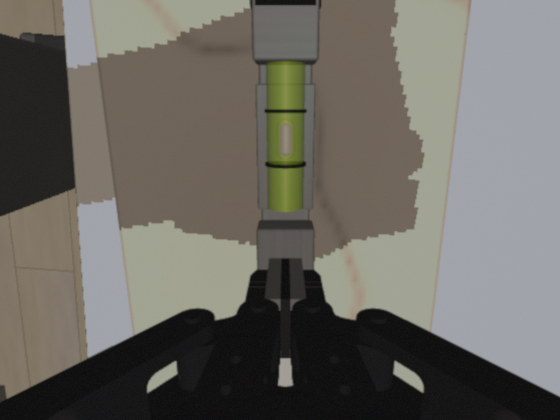

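The wrist view shows the shut fingers on the level's top and the bubble at rows 124–154, between the lines at 111 and 166, so it is centred within 0.5 mm. The press force is steady at about 9.5 N.

```bash
python3 -c "
from plant import bot
print(bot.job_done())"
```

```text
the job is handed in; nothing more can be done
None
```

The job is handed in: the level lies lengthwise on the marble, the bubble is within about 0.5 mm of centre, and the arm is still pressing with about 9.5 N; I kept clear of the tumbler, shaker, cup and scraper but took no final picture of them.

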